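# Bring the trolley wheel's valve to the top

## Robot

A 7-joint arm with a two-finger parallel gripper is mounted at the origin on a cart in front of the work surface, level with it; the furniture and walls round the work are solid. World frame = base frame: x ahead of the robot, y to its left, z up, the work surface at z = 0. Lengths are in mm, angles in rad, forces in N, time in s.
With the tool pointing down it reaches from about 400 to 750 mm from the base axis. Payload 19.5 kg.
Tool frame: the origin (TCP) lies at the centre of the arm's flange, where the gripper is bolted on; the fingertips stand env.tip_extent ahead of it and the grasp point (between the pads) lies 155 mm ahead of it (env.tip_extent is the distance from the TCP to the fingertips, in mm); z points along the fingers, y is the direction in which the jaws open and shut (so a half turn about z gives the same grasp; the last joint's range is limited). The gripper opens to 85 mm and grips with 20 to 120 N. Pads are 22 mm wide; open, the fingers measure 114 mm over their backs; the gripper's body (76 mm by 85 mm) begins 54 mm behind the grasp point. The pads swing forward as they close: fully open they stand 13 mm farther back than shut.
Start: joints at [1.199, 0.707, -0.028, 1.485, 0.022, 0.951, -0.075], TCP at [186.214, -544.004, 404.668] pointing down, gripper open.
Joint ranges: [-2.71, 2.71], [-0.32, 2.16], [-1.57, 1.52], [0, 2.45], [-1.46, 4.6], [0, 2.02], [-2.83, 2.83]. Speed limits (rad/s): [1.89, 1.89, 2.57, 2.57, 3.01, 3.01, 3.01].

## Interface

Orientations are given as a rotation vector (axis times angle).
In Python, from cell import read_state, vision, env, spotter gives the robot as it stands.
- The arm moves only by the shell command python3 -m crank 'ROWS'. ROWS is JSON, a list that holds one entry, the list of rows, each a list of 7 numbers: the shift along the tool's x, y, z in cm, then the turn, a rotation vector about the tool's x, y, z in rad, then the closure, from -1 (fully open) to 1 (shut). A call has 1 to 20 rows; each row is the pose to reach, as a shift and turn from the pose measured when the call began, along the tool's axes at that moment; what a row does not reach only later rows make up. A row lasts 1/10 s, in which the tool goes at most 50 mm and 8.59 degrees, less where a joint would pass 70% of its speed; a pose out of reach is approached as far as the arm can. A call with a gripper value outside its range is refused whole. The fingers move at their own pace and stop on an object; the grip force is fixed at half the most. Time passes only in rows, so rows that repeat a pose let the fingers close. It gives the time, the measured TCP pose, the force and the opening at its end, in the units of the state.
- read_state(): the state, without advancing time (a new reading comes with each control period).
- vision.capture(name): name is "scene" or "top" or "wrist"; returns (picture, depth): 420x560x3 uint8, red, green, blue; 420x560 float32, mm along the optical axis (not along the pixel's ray), 0 where there is no reading.
- vision.get_calibration(name): a dict with "fx", "fy", "cx", "cy" (pixels), "dist" ([k1, k2, p1, p2, k3] as OpenCV has them; the pictures are not rectified), "position" and "attitude" of the camera in the world. Camera axes: x right, y down, z forward; pixel columns grow to the right and rows downward; lengths in mm; the calibration is good to about 2 mm. A picture is of the moment at which its call begins: read the wrist's pose just before it. get_calibration takes no time and is no camera call; for the wrist camera it gives the pose at the moment of the call.
- env.job_done(): hands the job in, once; it reports no verdict.
Trained networks look in the newest picture that a camera, given by its name, has taken for a name from the list of things; names that differ only in an ending like _2 or _b are one class to them, and where a whole thing is asked for, a point or a joint stands for the part that bears it (a point fixed in the world has none). Each returns a list of dicts, best first, with "score" (0 to 1); they miss things now and then, are a little off and sometimes report something else, mostly with a low value. They report only what shows in the picture. A call takes as long as a camera call.
- spotter.masks_of(camera, thing): "region" (420x560 bool, what is visible of it) and "rect" ([left, top, right, bottom] in pixels, round what is visible of it).
- spotter.pinpoint(camera, thing): "point" ([column, row] in pixels: a listed point, or the origin of a listed thing).
The state is a dict: "time_s": time; "q": joint angles; "qvel": joint speeds; "tau": joint torques, N m; "position": TCP position; "tool_rot": TCP orientation; "ft_force": force on the tool from outside, world axes, zero at the start; "moment": the same for the moment, N m; "finger_gap": finger opening in mm.
Only numpy, scipy, OpenCV 4.12 (cv2) and the standard library are available. Lean on these libraries where they do the work, as an engineer would, in place of code of your own. Each camera call takes 0.05 s, during which the arm holds its last target.

## Task

The spare dressing-trolley wheel hangs in its bench stand, ready to be pumped up: push it round with the fingertips, one spoke after another, coming off the wheel between pushes, until the valve stem stands straight up above the axle, at twelve o'clock, then move clear. Push on the spokes only: keep off the freshly disinfected tyre and the valve stem. Leave the loose things on the table lying where they are.

Things in the scene. Friction and masses are not known exactly. Their poses are not given: they have to be found in the camera images.
- stand: Bench stand, fixed to the table; origin under the middle of its grey base plate, 130 x 340 x 12 mm. Two frames of 12 mm steel tube stand 56 mm in front of and behind the wheel's middle plane: from the axle a tube slopes down to both sides at 18 degrees to posts 152 mm left and right. The front axle nut ends 73 mm before the middle plane. Fingers tilted down over the front tubes reach the spokes.
- axle (a point): Middle of the wheel's axle, in the wheel's middle plane, 165 mm above the table. Its z points up, its x runs along the axle away from the robot, its y to the left along the wheel's face. It is fixed to the stand and does not turn with the wheel.
- wheel (a joint): Turn of the wheel, rad, no stops in reach; 0 or a whole turn (6.283): valve straight up. Grows clockwise as the robot sees it: at 1.57 the valve is at the robot's right. Starts at 2.1 to 4.18. Balanced, with a stiff bearing (0.1 N m, 1.5 N at 65 mm radius): it stays where it is left. Hub 40 mm thick, to 43 mm before the middle plane; rim's inside at 99 mm radius.
- spoke (a point): Middle of one of five equal straight grey spokes, 57 mm from the axle, 34 mm before the wheel's middle plane; turns with the wheel. They run from hub to rim at 36 (this one), 108, 180, 252 and 324 degrees from the valve. Each is a bar 12 x 12 mm, 28 to 40 mm before the middle plane, so in front of the tyre; a thinner 8 mm bar lies behind the middle plane.
- valve_tip (a point): Free end of the valve stem (its black cap), 64 mm from the axle and 4 mm in front of the wheel's middle plane. The stem is 8 to 13 mm thick and runs from the rim inward towards the axle, half-way between two spokes. The point turns with the wheel: its z points from the axle out through the valve, its x along the axle away from the robot.
- clamp: loose scissor-like steel clamp (haemostat), 140 x 56 x 7 mm, lying near the front edge of the table; origin at the middle of its underside. Leave it.
- bowl: loose small steel bowl, 79 mm wide, 40 mm high, at the front right; origin at the middle of its underside. Leave it.
- pen: loose marker pen, 130 mm long, 18 mm thick, at the front left; origin at the middle of its underside. Leave it.
- carton: loose flat carton, 60 x 88 x 30 mm, at the left; origin at the middle of its underside. Leave it.
- bottle: loose dark bottle with a white cap, 64 mm wide, 160 mm high, to the right of the stand; origin at the middle of its underside. Leave it.
- cottonjar: loose clear jar with a lid, 85 mm wide, 116 mm high, to the left of the stand; origin at the middle of its underside. Leave it.
- tyre: the wheel's black tyre, 260 mm outside diameter, 34 mm wide (to 17 mm before and behind the wheel's middle plane); origin on the axle in the wheel's middle plane, turning with the wheel. Not to be touched.
- valve: the valve stem as a whole; origin on the axle in the wheel's middle plane, turning with the wheel, its z points out through the valve. Not to be touched.

How it is judged (in metres and radians):
On the way:
1. after a first push the wheel stands part-way, with the fingers off it, before the next spoke is pushed (angle between valve_tip's own z axis and vertical between 0.15 and 2.05 rad and contact force between the fingers and stand below 0.1 N), for 0.1 s.
At the end, for the whole second after the job is handed in: The valve stem stands at the top of the wheel, straight above the axle to within 0.12 rad (7 degrees), and the wheel is at rest (angle between valve_tip's own z axis and vertical below 0.12 rad and height (world z) of valve_tip above 0.2 m and velocity of joint wheel between -0.05 and 0.05 rad/s); the robot touches nothing.
It fails at once if the robot presses on the tyre (more than 2 N) (contact force between any of the fingers, the arm and tyre above 2 N).
It fails at once if the robot presses on the valve stem (more than 2 N) (contact force between any of the fingers, the arm and valve above 2 N).
It fails at once if a loose thing on the table is moved by more than 30 mm, or lifted (distance of any of clamp, bowl, pen, carton, bottle, cottonjar from where it was at the start of the episode above 0.03 m or height (world z) of any of clamp, bowl, pen, carton, bottle, cottonjar above 0.02 m).
It also fails if it takes over 51 s, if anything falls off the work surface, if the arm or the gripper's body presses on something with over 40 N, if the wrist force passes 120 N, or if a joint passes its speed limit or range.

## Working session

There is one attempt and no reset: what is moved stays moved. The work goes in short steps, Python scripts to look and compute and a shell command to move; the robot and the scene stay as the last step left them, time stands still between calls to the robot, and variables do not carry over. Pictures are saved under pics/ and viewed, and the job is handed in when it is done.

```bash
ls -la; mkdir -p pics
python3 - <<'E'
from cell import read_state, vision, env, spotter
import cv2, numpy as np
s=read_state(); print({k:np.round(v,3).tolist() for k,v in s.items()}); print(env.tip_extent)
for n in ("scene","top","wrist"):
    p,d=vision.capture(n); cv2.imwrite(f"pics/{n}0.png",p[:,:,::-1]); np.save(f"pics/{n}0.npy",d)
    c=vision.get_calibration(n); print(n,{k:np.round(v,4).tolist() for k,v in c.items()})
    for t in ("axle","valve_tip","spoke","stand","clamp","bowl","pen","carton","bottle","cottonjar"):
        print(t,[(np.round(r["point"]).tolist(),round(r["score"],2)) for r in spotter.pinpoint(n,t)][:5])
E
```

```text
total 12
drwxr-xr-x  3 agent agent 4096 Dec  7 03:04 .
drwxr-xr-x 23 root  root  4096 Dec  7 03:03 ..
drwxr-xr-x  2 agent agent 4096 Dec  7 03:04 pics
{'time_s': 0.0, 'q': [1.199, 0.707, -0.028, 1.485, 0.022, 0.951, -0.075], 'qvel': [0.002, -0.001, 0.001, 0.0, -0.001, 0.001, 0.002], 'tau': [-0.0, -88.319, 1.234, -23.617, 0.017, 0.006, -0.0], 'position': [186.21, -543.941, 404.244], 'tool_rot': [-3.098, -0.516, 0.0], 'ft_force': [0.386, 0.704, 0.031], 'moment': [0.045, -0.024, -0.059], 'finger_gap': 85.206}
173.4
scene {'fx': 421.003, 'fy': 421.003, 'cx': 276.3868, 'cy': 212.736, 'dist': [-0.0306, 0.0, 0.0, 0.0, 0.0], 'position': [5.1197, 568.2178, 1090.8925], 'attitude': [-1.1126, 2.4948, -0.9049]}
axle [([303.0, 183.0], 0.56), ([301.0, 275.0], 0.22)]
valve_tip [([289.0, 199.0], 0.58)]
spoke [([291.0, 192.0], 0.78)]
stand [([301.0, 210.0], 0.7)]
clamp [([301.0, 276.0], 0.49)]
bowl [([381.0, 231.0], 0.94)]
pen [([261.0, 328.0], 0.68)]
carton [([187.0, 350.0], 0.74)]
bottle [([330.0, 168.0], 0.73)]
cottonjar [([177.0, 296.0], 0.71)]
top {'fx': 381.0908, 'fy': 381.0908, 'cx': 278.8648, 'cy': 214.8825, 'dist': [0.0192, 0.0, 0.0, 0.0, 0.0], 'position': [428.3982, 43.7974, 1268.5626], 'attitude': [-2.152, 2.1631, -0.1191]}
axle [([329.0, 198.0], 0.62)]
valve_tip [([310.0, 201.0], 0.78)]
spoke [([310.0, 210.0], 0.6)]
stand [([322.0, 207.0], 0.81)]
clamp [([279.0, 259.0], 0.44)]
bowl [([368.0, 273.0], 0.89)]
pen [([218.0, 274.0], 0.48)]
carton [([160.0, 247.0], 0.7)]
bottle [([395.0, 186.0], 0.93)]
cottonjar []
wrist {'fx': 316.9677, 'fy': 316.9677, 'cx': 280.9573, 'cy': 213.5066, 'dist': [-0.0316, 0.0, 0.0, 0.0, 0.0], 'position': [262.5431, -517.4546, 373.4224], 'attitude': [2.335, -1.6685, -0.2706]}
axle []
valve_tip []
spoke []
stand []
clamp []
bowl []
pen []
carton []
bottle []
cottonjar []
```

View pics/scene0.png

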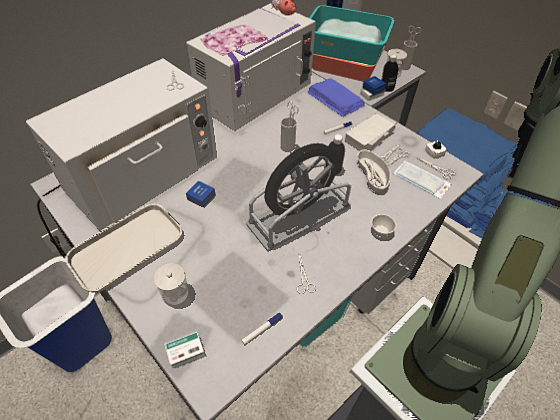

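View pics/top0.png

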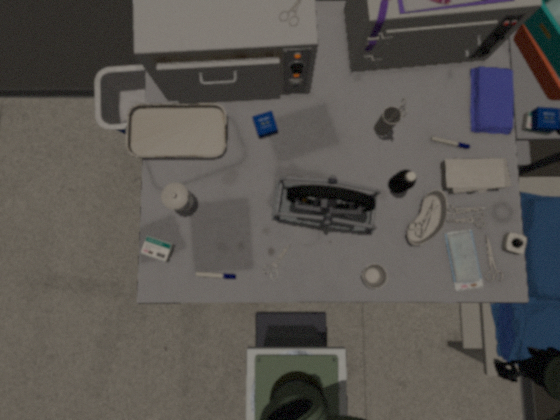

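View pics/wrist0.png

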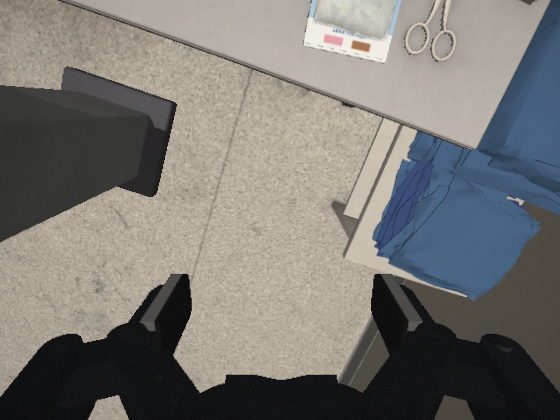

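The scene view shows the wheel in its stand near (303,185), the clamp at (303,278), the bowl at (382,228) and the bottle at (337,150). The top view shows the stand from (275,180) to (380,233), slightly yawed. I'll zoom in next.

```bash
cat > h.py <<'E'
import numpy as np, cv2
from scipy.spatial.transform import Rotation as R
def cal(c):
    K=np.array([[c["fx"],0,c["cx"]],[0,c["fy"],c["cy"]],[0,0,1.]])
    return K,np.array(c["dist"],float),np.array(c["position"]),R.from_rotvec(c["attitude"])
def proj(c,P):
    K,D,p,r=cal(c); P=np.atleast_2d(P)
    return cv2.projectPoints(r.inv().apply(P-p).reshape(-1,1,3),np.zeros(3),np.zeros(3),K,D)[0].reshape(-1,2)
def ray(c,uv):
    K,D,p,r=cal(c)
    n=cv2.undistortPoints(np.atleast_2d(np.array(uv,float)).reshape(-1,1,2),K,D).reshape(-1,2)
    return p,r.apply(np.c_[n,np.ones(len(n))])
def cloud(c,d):
    h,w=d.shape; uu,vv=np.meshgrid(np.arange(w),np.arange(h))
    p,dr=ray(c,np.c_[uu.ravel(),vv.ravel()])
    return (p+dr*d.reshape(-1,1)).reshape(h,w,3)
def plane(c,uv,z):
    p,d=ray(c,uv); return p+d*((z-p[2])/d[:,2])[:,None]
E
python3 - <<'E'
from h import *
from cell import vision
for n,b in (("scene",(235,125,375,255)),("top",(260,160,400,250))):
    p=cv2.imread(f"pics/{n}0.png")[b[1]:b[3],b[0]:b[2]]
    g=(np.clip((p/255.)**0.6,0,1)*255).astype(np.uint8)
    p=cv2.resize(g,None,fx=5,fy=5,interpolation=cv2.INTER_CUBIC)[:600]; 
    cv2.imwrite(f"pics/{n}_z.png",cv2.resize(g,None,fx=4.6,fy=4.6,interpolation=cv2.INTER_CUBIC))
c=vision.get_calibration("scene");t=vision.get_calibration("top")
print("base scene/top",plane(c,[(301,210)],0),plane(t,[(322,207)],0))
print("axle",plane(c,[(303,183)],165),plane(t,[(329,198)],165))
for n,a,b in (("clamp",(301,276),(279,259)),("bowl",(381,231),(368,273)),("pen",(261,328),(218,274)),("carton",(187,350),(160,247)),("bottle",(330,168),(395,186))):
    print(n,plane(c,[a],0).round(),plane(t,[b],0).round())
for n,cc in (("scene",c),("top",t)):
    C=cloud(cc,np.load(f"pics/{n}0.npy"))
    m=(abs(C[...,0]-500)<250)&(abs(C[...,1]+80)<250)&(C[...,2]>60)&(C[...,2]<400)
    print(n,m.sum())
E
```

```text
base scene/top [[ 616.84932753 -117.55352863    0.        ]] [[603.84807403 -92.46711454   0.        ]]
axle [[596.76179532 -93.08586537 165.        ]] [[607.49805259 -95.68024849 165.        ]]
clamp [[432.  63.   0.]] [[431.  53.   0.]]
bowl [[ 379. -251.    0.]] [[ 384. -239.    0.]]
pen [[387. 260.   0.]] [[383. 254.   0.]]
carton [[471. 447.   0.]] [[473. 448.   0.]]
bottle [[ 691. -339.    0.]] [[ 674. -339.    0.]]
scene 3742
top 3475
```

View pics/scene_z.png

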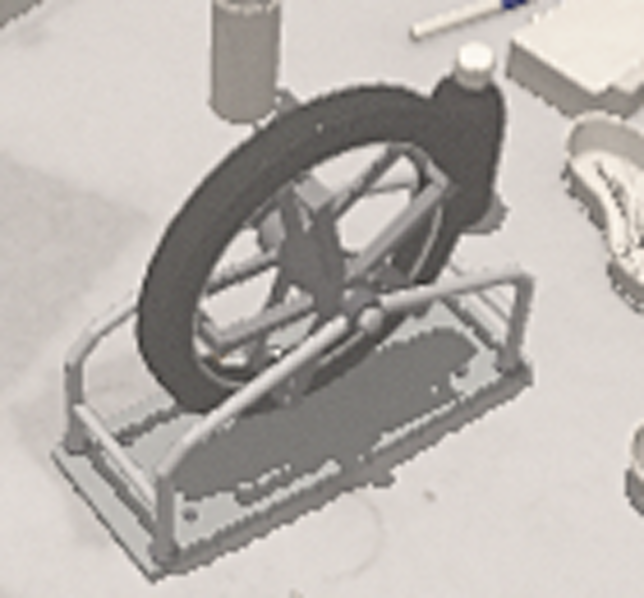

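View pics/top_z.png

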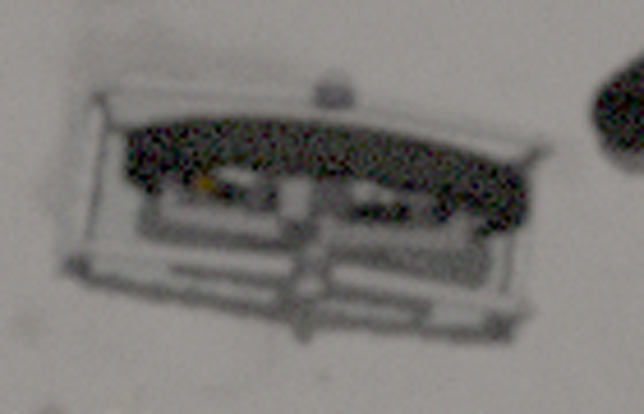

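Run:
```python
from h import *
from cell import vision,spotter,read_state
print(read_state()["time_s"])
c=vision.get_calibration("scene");t=vision.get_calibration("top")
Z=lambda b:(np.array(b[:2]),4.6)
s=lambda x,y:(235+x/4.6,125+y/4.6); u=lambda x,y:(260+x/4.6,160+y/4.6)
cs=plane(c,[s(155,575),s(55,455),s(532,378)],6); print("scene corners FL,BL,FR",cs.round(1), np.linalg.norm(cs[0]-cs[1]),np.linalg.norm(cs[0]-cs[2]), np.degrees(np.arctan2(*(cs[0]-cs[2])[:2])))
print("centre",((cs[1]+cs[2])/2).round(1))
ct=plane(t,[u(70,268),u(510,330),u(540,150),u(98,100)],100);print("top tube corners?",ct.round(1))
for n,cc in (("scene",c),("top",t)):
    r=spotter.masks_of(n,"tyre"); print(n,[(x["score"],x["rect"],int(x["region"].sum())) for x in r])
    if not r: continue
    m=cv2.erode(r[0]["region"].astype(np.uint8),np.ones((2,2)))>0
    np.save(f"pics/{n}_tyre.npy",r[0]["region"])
    C=cloud(cc,np.load(f"pics/{n}0.npy"))[m]
    C=C[(C[:,2]>25)&(C[:,2]<310)]
    print(len(C),C.mean(0),C.min(0),C.max(0))
    np.save(f"pics/{n}_tc.npy",C)
```

```text
1.65
scene corners FL,BL,FR [[ 564.    75.2    6. ]
 [ 688.4   59.9    6. ]
 [ 510.5 -248.7    6. ]] 125.29336172503069 328.2953696868859 9.382935545770241
centre [599.4 -94.4   6. ]
top tube corners? [[ 555.8   63.1  100. ]
 [ 512.7 -229.8  100. ]
 [ 634.  -253.9  100. ]
 [ 670.3   43.7  100. ]]
scene [(0.7, [266.3, 144.8, 337.5, 217.0], 1446)]
1230 [598.91035945 -71.69511348 226.31373549] [ 571.79561204 -221.88696662   50.39929726] [634.67127223  33.16864893 298.79012669]
top [(0.74, [285.2, 180.2, 375.9, 210.7], 1444)]
1280 [600.92254197 -93.02624562 240.8353729 ] [ 571.11768408 -217.27822553   65.75617136] [631.5356939   27.67538755 297.81653806]
```

Run:
```python
from h import *
from scipy.optimize import least_squares
A=[np.load(f"pics/{n}_tc.npy") for n in ("scene","top")]
def res(p,C):
    x,y,yaw=p; d=C-[x,y,165]; ca,sa=np.cos(yaw),np.sin(yaw)
    a=d[:,0]*ca+d[:,1]*sa; b=-d[:,0]*sa+d[:,1]*ca
    r=np.hypot(b,d[:,2])
    return np.hypot(a,r-113)-17
for C in A+[np.vstack(A)]:
    f=least_squares(res,[600,-94,-.164],args=(C,),loss="soft_l1",f_scale=3); print(f.x, np.degrees(f.x[2]), np.median(abs(f.fun)), len(C))
```

```text
[ 6.06100552e+02 -9.71500831e+01 -1.43988551e-01] -8.249936281538968 1.2420408213731013 1230
[ 6.04433225e+02 -9.64804917e+01 -1.46298469e-01] -8.382284843859077 1.015790734475102 1280
[ 6.05434113e+02 -9.68757207e+01 -1.45191097e-01] -8.318837080804027 1.206137395545861 2510
```

```bash
cat >> h.py <<'E'
AX=np.array([605.4,-96.9,165.]); YAW=-.1452
RW=R.from_euler("z",YAW)
def W(p): return AX+RW.apply(np.atleast_2d(p))   # wheel frame -> world
def pol(al,r,x): return np.array([x,-r*np.sin(al),r*np.cos(al)])
def overlay(img,c,th):
    img=img.copy()
    def line(pts,col):
        q=proj(c,W(pts)); cv2.polylines(img,[np.round(q*16).astype(np.int32)],False,col,1,cv2.LINE_AA,4)
    a=np.linspace(0,2*np.pi,60)
    for r,x in ((130,0),(96,0)): line([pol(t,r,x) for t in a],(0,255,255))
    for k in range(5):
        al=th+np.radians(36+72*k); line([pol(al,20,-40),pol(al,99,-40)],(0,255,0))
    line([pol(th,64,-4),pol(th,96,-4)],(0,0,255))
    for sx in(-56,56): line([[sx,152,165-165-152*np.tan(np.radians(18))],[sx,0,0],[sx,-152,-152*np.tan(np.radians(18))]],(255,0,0))
    line([[-73,0,0],[73,0,0]],(255,0,255))
    line([[sx,sy,-159] for sx,sy in((-65,-170),(65,-170),(65,170),(-65,170),(-65,-170))],(255,255,0))
    return img
E
python3 - <<'E'
from h import *
from cell import vision
c=vision.get_calibration("scene");t=vision.get_calibration("top")
for n,cc,uv,sp in (("scene",c,(289,199),(291,192)),("top",t,(310,201),(310,210))):
    th=np.linspace(0,2*np.pi,721)
    q=proj(cc,W([pol(a,64,-4) for a in th])); e=np.hypot(*(q-uv).T); i=e.argmin(); print(n,"theta",th[i],e[i])
    q=proj(cc,W([pol(a,57,-34) for a in th])); e=np.hypot(*(q-sp).T); i=e.argmin(); print(n,"spoke",th[i],e[i], "spoke index theta mod72:", np.degrees(th[i]-np.radians(36))%72)
best=4.0
for n,cc,b in (("scene",c,(235,125,375,255)),("top",t,(260,160,400,250))):
    p=cv2.imread(f"pics/{n}0.png"); p=(np.clip((p/255.)**0.6,0,1)*255).astype(np.uint8)
    s=5
    p=cv2.resize(p[b[1]:b[3],b[0]:b[2]],None,fx=s,fy=s,interpolation=cv2.INTER_CUBIC)
    c2=dict(cc); 
    for k,o,i in(("fx",0,0),("fy",0,0)): c2[k]=cc[k]*s
    c2["cx"]=(cc["cx"]-b[0]+.5)*s-.5; c2["cy"]=(cc["cy"]-b[1]+.5)*s-.5
    cv2.imwrite(f"pics/{n}_ov.png",overlay(p,c2,best)[:600])
E
```

```text
scene theta 3.961897402027128 1.6065993769935862
scene spoke 4.9131018443640375 2.6759880976657344 spoke index theta mod72: 29.5
top theta 4.101523742186674 1.5375456890470298
top spoke 4.1975168510463625 1.0263339730656162 spoke index theta mod72: 60.5
```

View pics/scene_ov.png

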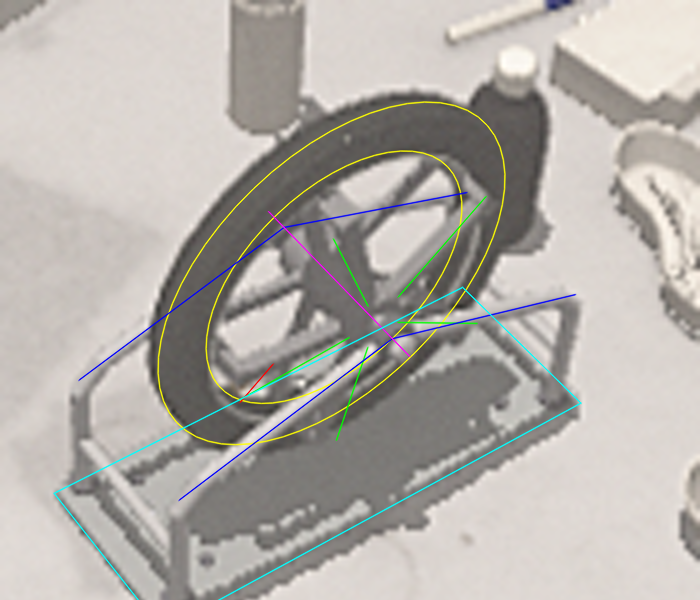

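View pics/top_ov.png

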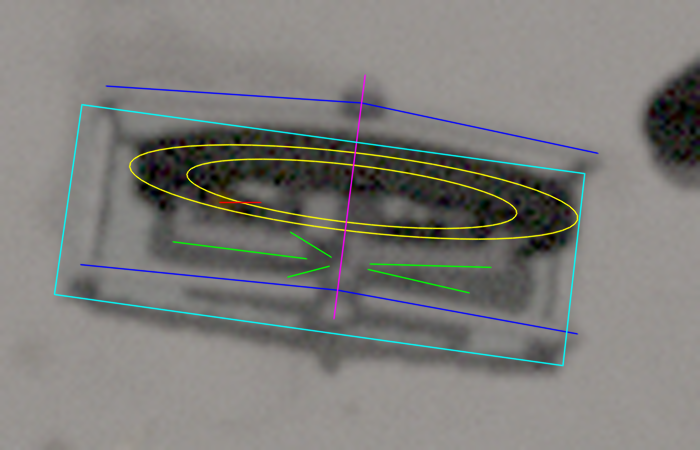

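Run:
```python
from h import *
from cell import vision
c=vision.get_calibration("scene");t=vision.get_calibration("top")
for n,cc in (("scene",c),("top",t)):
    C=cloud(cc,np.load(f"pics/{n}0.npy"))
    for lo,hi in(((380,-50),(480,50)),((650,100),(750,200)),((380,-180),(480,-80)),((700,-200),(760,-100))):
        m=(C[...,0]>lo[0])&(C[...,0]<hi[0])&(C[...,1]>lo[1])&(C[...,1]<hi[1])&(C[...,2]<25)
        print(n,m.sum(),np.median(C[m][:,2]),C[m][:,2].std())
p=cv2.imread("pics/top0.png")[170:245,265:390]; 
p=cv2.resize(p,None,fx=6.2,fy=6.2,interpolation=cv2.INTER_LANCZOS4).astype(float)
p=np.clip((p-5)/(110)*255,0,255).astype(np.uint8); cv2.imwrite("pics/top_z2.png",p)
d=np.load("pics/top0.npy")[170:245,265:390]; 
d=cloud(t,np.load("pics/top0.npy"))[170:245,265:390,2]
g=cv2.applyColorMap(np.clip(d/300*255,0,255).astype(np.uint8),cv2.COLORMAP_JET); cv2.imwrite("pics/top_d.png",cv2.resize(g,None,fx=6.2,fy=6.2,interpolation=cv2.INTER_NEAREST))
```

```text
scene 1397 -1.196577700671014 381.97425178920327
scene 795 0.34393159723458666 2.238563057835357
scene 1305 -1.6333618106389167 375.2562538437741
scene 141 0.4082677834833248 2.4094302767160767
top 917 0.13007565157226963 2.7452123329727978
top 833 -0.5034703336457369 2.6332744101330543
top 933 -0.08331771822008704 2.535830286271151
top 474 -0.2914246469323416 2.6158826003172155
```

View pics/top_z2.png

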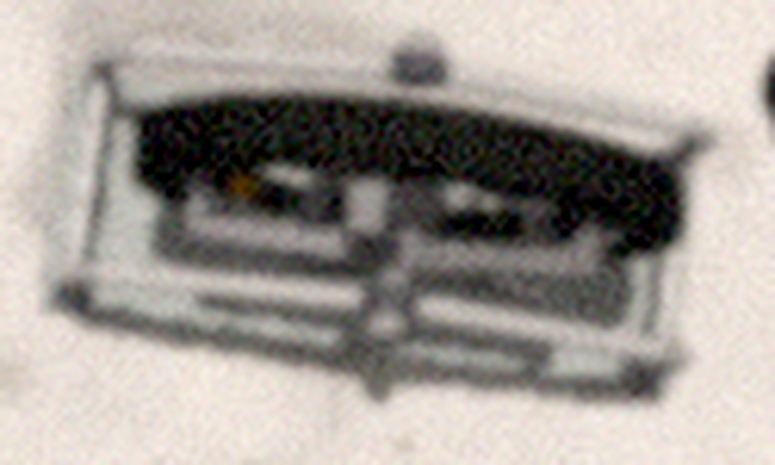

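View pics/top_d.png

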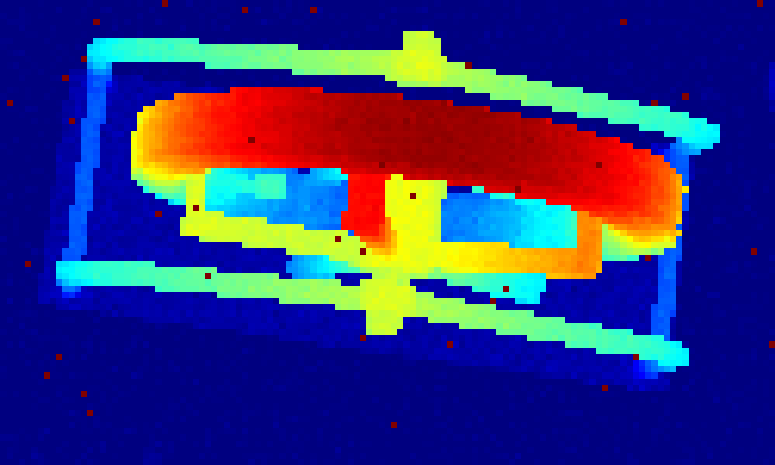

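```bash
cat >> h.py <<'E'
def toW(P): return RW.inv().apply(P-AX)
def spoke_angle(clouds):
    Q=[]
    for C in clouds:
        C=C.reshape(-1,3); C=C[np.isfinite(C).all(1)]; q=toW(C); r=np.hypot(q[:,1],q[:,2])
        Q.append(q[(q[:,0]>-46)&(q[:,0]<-24)&(r>48)&(r<92)])
    Q=np.vstack(Q); r=np.hypot(Q[:,1],Q[:,2]); a=np.arctan2(-Q[:,1],Q[:,2])
    best=[]
    for th in np.radians(np.arange(0,72,.5)):
        k=np.round((a-th)/np.radians(72)); da=a-th-k*np.radians(72)
        off=abs(r*np.sin(da)); best.append(((np.minimum(off,12)**2).mean(),np.degrees(th)))
    return len(Q),sorted(best)[:4],Q,a
E
python3 - <<'E'
from h import *
from cell import vision
CL={n:cloud(vision.get_calibration(n),np.load(f"pics/{n}0.npy")) for n in("scene","top")}
for n in CL:
    k,b,Q,a=spoke_angle([CL[n]]); print(n,k,b); h,e=np.histogram(np.degrees(a)%360,72,(0,360)); print(h)
print(spoke_angle(list(CL.values()))[1])
E
```

```text
scene 242 [(np.float64(25.48465725844742), np.float64(57.5)), (np.float64(25.708292463259834), np.float64(57.00000000000001)), (np.float64(26.044147625948863), np.float64(58.00000000000001)), (np.float64(26.71498511893636), np.float64(56.5))]
[ 0  0  0  0  0  0  0  0  0  5 48 18  2  0  0  0  0  0  0  0  0  0  0  0
  3  3  5  0  0  0  0  0  0  0  0  0  0  0  0  8 23 16  0  0  0  0  0  0
  0  0  0  0  0  0 16 45  5  0  0  0  0  0  0  0  0  0  0  4 23 16  2  0]
top 212 [(np.float64(31.660553546376654), np.float64(57.00000000000001)), (np.float64(31.672065768929038), np.float64(57.5)), (np.float64(32.38161615834182), np.float64(56.5)), (np.float64(32.46103860763125), np.float64(58.00000000000001))]
[ 0  0  0  0  0  0  0  0  0  4 53  9  0  0  0  0  0  0  0  0  0  0  0  0
 18 17  3  0  0  0  0  0  0  0  0  0  0  0  0  2  4 19  0  0  0  0  0  0
  0  0  0  0  0  2  3 55  9  0  0  0  0  0  0  0  0  0  0  0  2  8  4  0]
[(np.float64(28.373931717086414), np.float64(57.5)), (np.float64(28.487762396345225), np.float64(57.00000000000001)), (np.float64(29.040581300214647), np.float64(58.00000000000001)), (np.float64(29.36107714614772), np.float64(56.5))]
```

```bash
cat >> h.py <<'E'
def fit_angle(clouds,show=True):
    n,b,Q,a=spoke_angle(clouds)
    r=np.hypot(Q[:,1],Q[:,2]); best=[]
    for th in np.radians(np.arange(0,72,.25)):
        k=np.round((a-th)/np.radians(72)); t=r*np.sin(a-th-k*np.radians(72))
        d=np.c_[abs(t)-6,abs(Q[:,0]+34)-6]
        sd=np.where((d>0).any(1),np.hypot(*np.maximum(d,0).T),-d.max(1)*-1)
        best.append((np.minimum(abs(sd),6).mean(),np.degrees(th)))
    best.sort(); 
    if show: print("spoke fit (cost,deg mod 72)",[(round(x,2),round(y,2)) for x,y in best[:4]],n)
    return best[0][1]
E
python3 - <<'E'
from h import *
from cell import vision
CL={n:cloud(vision.get_calibration(n),np.load(f"pics/{n}0.npy")) for n in("scene","top")}
for n in CL: fit_angle([CL[n]])
fit_angle(list(CL.values()))
E
```

```text
spoke fit (cost,deg mod 72) [(np.float64(1.31), np.float64(57.25)), (np.float64(1.32), np.float64(57.5)), (np.float64(1.33), np.float64(57.75)), (np.float64(1.34), np.float64(57.0))] 242
spoke fit (cost,deg mod 72) [(np.float64(1.05), np.float64(57.25)), (np.float64(1.06), np.float64(57.5)), (np.float64(1.08), np.float64(57.0)), (np.float64(1.11), np.float64(57.75))] 212
spoke fit (cost,deg mod 72) [(np.float64(1.19), np.float64(57.25)), (np.float64(1.2), np.float64(57.5)), (np.float64(1.22), np.float64(57.0)), (np.float64(1.23), np.float64(57.75))] 454
```

The depth image fits the model: axle at (605,-97,165), yaw -8.3°, spokes at 57° + 72°k. The valve is at about 237° (4.14 rad), and both the networks and the orange mark at the lower left support that. I'll turn the wheel clockwise with two pushes across the top, starting with a pre-pose tilted about 45°.

```bash
cat >> h.py <<'E'
def tool_R(beta_deg,roll=0):
    # tool z = forward/down in wheel frame, tool y = -wheel y
    b=np.radians(beta_deg); z=np.array([np.sin(b),0,-np.cos(b)]); y=np.array([0,-1.,0]); x=np.cross(y,z)
    return RW*R.from_matrix(np.c_[x,y,z])
def goal(tip_w,beta,ext):
    Rt=tool_R(beta); return W(tip_w)[0]-Rt.apply([0,0,ext]),Rt
def row(s,P,Rt):
    R0=R.from_rotvec(s["tool_rot"]); p0=np.array(s["position"])
    return np.r_[R0.inv().apply(P-p0)/10,(R0.inv()*Rt).as_rotvec()]
E
python3 - <<'E'
from h import *
from cell import read_state
s=read_state()
P,Rt=goal([-110,45,75],45,175); print("TCP goal",P.round(),Rt.as_rotvec().round(3)); print(row(s,P,Rt).round(3))
P2=P+[0,0,60]; print(row(s,P2,Rt).round(3))
E
```

```text
TCP goal [381. -19. 364.] [ 2.845 -0.207  1.178]
[ 35.409 -43.417   4.098  -0.187   0.77    0.45 ]
[ 35.409 -43.418  -1.902  -0.187   0.77    0.45 ]
```

```bash
python3 -m crank '[[[5,-4,-2,0,0,0.1,1],[9,-8,-2,0,0.05,0.2,1],[13,-13,-2,-0.05,0.15,0.3,1],[17,-18,-2,-0.1,0.3,0.4,1],[20,-23,-2,-0.15,0.45,0.45,1],[24,-28,-2,-0.18,0.6,0.45,1],[28,-33,-2,-0.187,0.7,0.45,1],[32,-38,-2,-0.187,0.77,0.45,1],[35.4,-43.4,-2,-0.187,0.77,0.45,1],[35.4,-43.4,-2,-0.187,0.77,0.45,1],[35.4,-43.4,-2,-0.187,0.77,0.45,1],[35.4,-43.4,-2,-0.187,0.77,0.45,1]]]'
python3 - <<'E'
from h import *
from cell import read_state,vision,env
s=read_state(); print(s["time_s"],np.round(s["position"]),np.round(s["tool_rot"],3),np.round(s["q"],2),s["finger_gap"],np.round(s["ft_force"],1),env.tip_extent)
for n in("scene","wrist"):
    p,d=vision.capture(n); cv2.imwrite(f"pics/{n}1.png",p[:,:,::-1]); np.save(f"pics/{n}1.npy",d)
E
```

```text
time_s: 2.95
position: [373.5, -145.6, 503.4]
tool_rot: [2.875, -0.202, 1.124]
ft_force: [1.3, -0.2, -1.0]
finger_gap: 0.5
2.95 [ 374. -146.  503.] [ 2.875 -0.202  1.124] [ 0.66  0.24 -0.43  2.18 -1.33  0.   -0.1 ] 0.4608697713219772 [ 1.3 -0.2 -1. ] 173.4
```

Run:
```python
from h import *
from cell import read_state
s=read_state()
for b in (25,30,35):
    P,Rt=goal([-110,45,75],b,175); print(b,P.round()); print(row(s,P,Rt).round(3)); print(row(s,P+[0,0,60],Rt).round(3))
```

```text
25 [430. -26. 399.]
[-4.2340e+00 -1.2386e+01  1.0400e+01 -9.0000e-03 -3.0900e-01  9.0000e-03]
[-1.6300e-01 -1.2403e+01  5.9920e+00 -9.0000e-03 -3.0900e-01  9.0000e-03]
30 [416. -24. 392.]
[-5.7070e+00 -1.2401e+01  9.9990e+00 -9.0000e-03 -2.2200e-01  8.0000e-03]
[-1.6360e+00 -1.2417e+01  5.5910e+00 -9.0000e-03 -2.2200e-01  8.0000e-03]
35 [404. -22. 383.]
[-7.2090e+00 -1.2414e+01  9.7290e+00 -1.0000e-02 -1.3500e-01  8.0000e-03]
[-3.139e+00 -1.243e+01  5.320e+00 -1.000e-02 -1.350e-01  8.000e-03]
```

View pics/scene1.png

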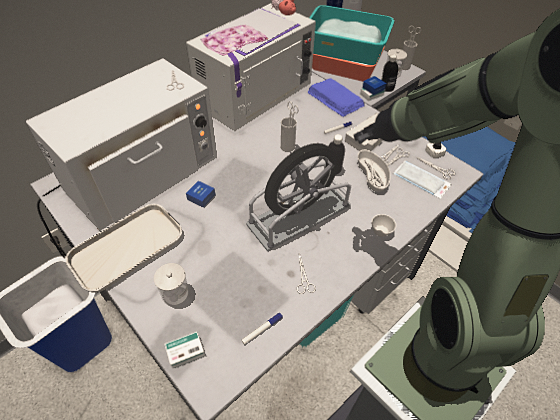

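View pics/wrist1.png

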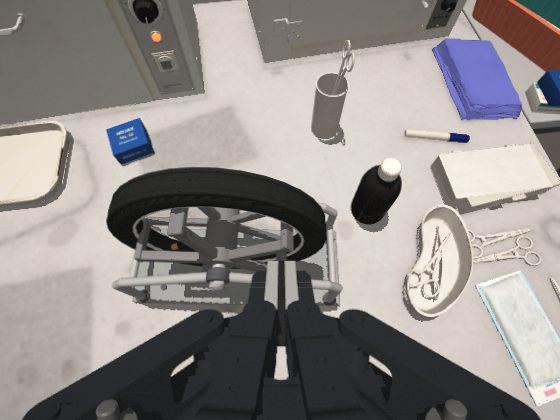

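The scene picture shows the arm swung in, with the gripper over the area right of the wheel. The wrist picture shows the wheel with the nut at (217,278), the orange valve mark at (175,245) at the lower left, and the shut fingers near (280,265). Joint 6 hit 0, so 45° is too much; I'll use about 30°.

```bash
python3 -m crank '[[[-1.6,-3,5.6,0,-0.15,0,1],[-1.6,-6,5.6,0,-0.22,0,1],[-1.6,-9,5.6,0,-0.22,0,1],[-1.6,-12.4,5.6,-0.009,-0.222,0.008,1],[-1.6,-12.4,5.6,-0.009,-0.222,0.008,1],[-1.6,-12.4,5.6,-0.009,-0.222,0.008,1],[-1.6,-12.4,5.6,-0.009,-0.222,0.008,1]]]'
python3 - <<'E'
from h import *
from cell import read_state,vision,env
s=read_state(); print(s["time_s"],np.round(s["position"]),np.round(s["tool_rot"],3),np.round(s["q"],2),np.round(s["ft_force"],1))
P,Rt=goal([-110,45,75],30,175); print(row(s,P,Rt).round(3))
z=RW.inv().apply(R.from_rotvec(s["tool_rot"]).apply(np.eye(3))); print(z.round(3))
E
```

```text
time_s: 3.75
position: [412.5, -55.0, 455.9]
tool_rot: [2.995, -0.22, 0.816]
ft_force: [0.5, 0.1, 0.2]
finger_gap: -0.2
3.75 [413. -55. 456.] [ 2.995 -0.22   0.816] [-0.26  0.37  0.45  2.17 -0.98  0.18 -0.67] [0.5 0.1 0.2]
[-3.324e+00 -3.090e+00  5.538e+00 -8.000e-03 -8.000e-03 -4.000e-03]
[[ 0.862 -0.004  0.507]
 [ 0.001 -1.    -0.009]
 [ 0.507  0.008 -0.862]]
```

```bash
python3 -m crank '[[[-1.6,-1.5,2.8,0,0,0,1],[-3.3,-3.1,5.5,-0.008,-0.008,-0.004,1],[-3.3,-3.1,5.5,-0.008,-0.008,-0.004,1],[-3.3,-3.1,5.5,-0.008,-0.008,-0.004,1],[-3.3,-3.1,5.5,-0.008,-0.008,-0.004,1]]]'
python3 - <<'E'
from h import *
from cell import read_state,vision,env
s=read_state(); print(s["time_s"],np.round(s["position"]),np.round(s["q"],2))
P,Rt=goal([-110,45,75],30,175); print(row(s,P,Rt).round(3))
print("tip wheel", toW(np.array(s["position"])+R.from_rotvec(s["tool_rot"]).apply([0,0,173.4])).round(1))
for n in("scene","wrist"):
    c=vision.get_calibration(n)
    p,d=vision.capture(n); cv2.imwrite(f"pics/{n}2.png",p[:,:,::-1]); np.save(f"pics/{n}2.npy",d)
    C=cloud(c,d); fit_angle([C])
    if n=="wrist":
        # finger points: in tool frame
        T=R.from_rotvec(s["tool_rot"]).inv().apply(C.reshape(-1,3)-np.array(s["position"]))
        m=(d.ravel()>0)&(abs(T[:,1])<30)&(abs(T[:,0])<30)&(T[:,2]>100)&(T[:,2]<205)
        T=T[m]
        for z in range(100,200,6):
            q=T[(T[:,2]>=z)&(T[:,2]<z+6)]
            if len(q)>5: print(z,len(q),"x",np.percentile(q[:,0],[2,98]).round(1),"y",np.percentile(q[:,1],[2,98]).round(1))
E
```

```text
time_s: 4.25
position: [427.4, -24.4, 409.4]
tool_rot: [2.999, -0.213, 0.764]
ft_force: [-0.3, 0.0, -0.7]
finger_gap: -0.0
4.25 [427. -24. 409.] [-0.17  0.45  0.19  2.2  -1.46  0.   -0.28]
[-1.812  0.09   1.042  0.002  0.024  0.004]
tip wheel [-103.6   45.6   92.1]
spoke fit (cost,deg mod 72) [(np.float64(1.3), np.float64(57.75)), (np.float64(1.3), np.float64(58.0)), (np.float64(1.31), np.float64(57.5)), (np.float64(1.31), np.float64(58.25))] 165
spoke fit (cost,deg mod 72) [(np.float64(0.82), np.float64(57.5)), (np.float64(0.83), np.float64(57.25)), (np.float64(0.86), np.float64(57.75)), (np.float64(0.87), np.float64(57.0))] 3274
100 1564 x [ 7.4 17.6] y [-16.3  15.3]
106 1274 x [-9.1 17.1] y [-29.8  29.8]
112 3225 x [-8.9 12.5] y [-29.3  29.2]
118 2295 x [-8.4 13.6] y [-28.6  29.3]
124 1719 x [-8.1 13.4] y [-26.3  26.7]
130 585 x [-9. 13.] y [-19.1  17.5]
136 533 x [-10.   11.2] y [-11.    8.1]
142 494 x [ 6.  11.2] y [-13.3  12.3]
148 428 x [ 6.  11.2] y [-13.4  12.3]
154 398 x [ 5.9 11.2] y [-13.4  12.4]
160 328 x [ 6.2 11.2] y [-13.3  11.9]
166 106 x [ 6.  11.3] y [-11.4   9.4]
```

View pics/wrist2.png

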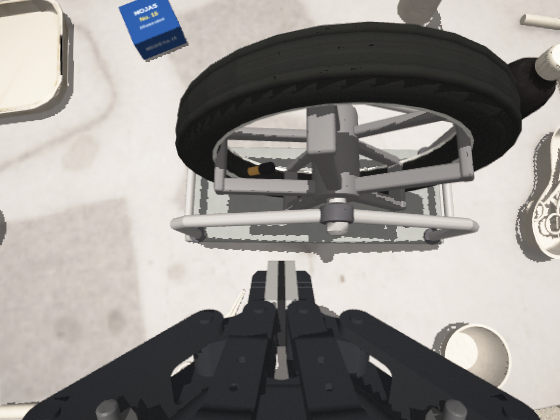

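View pics/scene2.png

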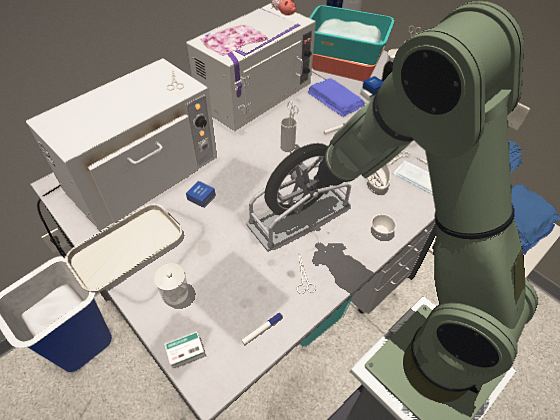

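The wrist picture shows the spokes clearly: the left one at (265,187), the top one at (320,130), the right one at (410,180), and the valve with its orange cap at (262,170) behind and below the left spoke. The wrist and scene fits agree at 57.5°. I'll insert to the left of the top spoke.

```bash
cat >> h.py <<'E'
def apex_goal(ap,beta=30):
    b=np.radians(beta); tip=np.array(ap,float)-11*np.array([np.cos(b),0,np.sin(b)])
    return goal(tip,beta,173.4)
def now(s,beta=None):
    Rt=R.from_rotvec(s["tool_rot"]); M=RW.inv()*Rt
    return toW(np.array(s["position"])+Rt.apply([11,0,173.4])), M.as_matrix()[:,2]
E
python3 - <<'E'
from h import *
from cell import read_state
s=read_state(); print(now(s))
for ap in ([-70,45,70],[-24,45,45]):
    P,Rt=apex_goal(ap); print(ap,P.round(),row(s,P,Rt).round(3))
E
```

```text
(array([-93.88532278,  45.6871505 ,  97.64525188]), array([ 0.4790971 , -0.00227145, -0.87775897]))
[-70, 45, 70] [447. -28. 380.] [3.560e-01 9.600e-02 3.602e+00 2.000e-03 2.400e-02 6.000e-03]
[-24, 45, 45] [493. -35. 355.] [3.196e+00 1.020e-01 8.001e+00 2.000e-03 2.400e-02 6.000e-03]
```

```bash
python3 -m crank '[[[0.36,0.1,2,0,0.02,0.006,1],[0.36,0.1,3.6,0.002,0.024,0.006,1],[0.36,0.1,3.6,0.002,0.024,0.006,1],[0.36,0.1,3.6,0.002,0.024,0.006,1]]]'
python3 - <<'E'
from h import *
from cell import read_state
s=read_state(); print(s["time_s"],np.round(s["q"],2)); print(now(s))
for ap in ([-50,45,55],[-24,45,45]):
    P,Rt=apex_goal(ap); print(ap,P.round(),row(s,P,Rt).round(3))
E
```

```text
time_s: 4.75
position: [457.6, -28.7, 394.5]
tool_rot: [2.999, -0.221, 0.768]
ft_force: [0.7, 0.2, 0.2]
finger_gap: 0.0
4.75 [-0.13  0.52  0.16  2.14 -1.45  0.   -0.28]
(array([-63.11363437,  45.68394963,  82.73387296]), array([ 0.48050542, -0.00238991, -0.8769885 ]))
[-50, 45, 55] [467. -31. 365.] [-5.700e-01  1.040e-01  3.091e+00  2.000e-03  2.200e-02 -1.000e-03]
[-24, 45, 45] [493. -35. 355.] [ 1.230e+00  9.700e-02  5.218e+00  2.000e-03  2.200e-02 -1.000e-03]
```

Run:
```python
from h import *
from cell import read_state
s=read_state(); print(now(s))
for ap in ([-55,45,70],[-50,45,60],[-25,45,45]):
    P,Rt=apex_goal(ap,25); print(ap,P.round(),row(s,P,Rt).round(3))
```

```text
(array([-63.11363437,  45.68394963,  82.73387296]), array([ 0.48050542, -0.00238991, -0.8769885 ]))
[-55, 45, 70] [475. -32. 388.] [ 1.227e+00  1.060e-01  1.472e+00  2.000e-03 -6.500e-02 -1.000e-03]
[-50, 45, 60] [480. -33. 378.] [ 1.185e+00  1.040e-01  2.589e+00  2.000e-03 -6.500e-02 -1.000e-03]
[-25, 45, 45] [505. -37. 363.] [ 2.656e+00  9.600e-02  5.106e+00  2.000e-03 -6.500e-02 -1.000e-03]
```

```bash
python3 -m crank '[[[0.6,0.1,0.7,0,-0.04,0,1],[1.2,0.1,1.6,0.002,-0.065,0,1],[1.2,0.1,2.6,0.002,-0.065,0,1],[1.2,0.1,2.6,0.002,-0.065,0,1]]]'
python3 - <<'E'
from h import *
from cell import read_state
s=read_state(); print(s["time_s"],np.round(s["q"],2)); print(now(s))
for ap in ([-50,45,60],[-25,45,45]):
    P,Rt=apex_goal(ap,25); print(ap,P.round(),row(s,P,Rt).round(3))
E
```

```text
time_s: 5.15
position: [480.4, -32.1, 376.3]
tool_rot: [3.03, -0.22, 0.671]
ft_force: [-0.1, 0.8, 0.1]
finger_gap: -0.1
5.15 [-0.3   0.62  0.49  2.07 -1.31  0.24 -0.42]
(array([-49.94070372,  46.1685768 ,  58.78485297]), array([ 4.21966017e-01,  6.47477758e-04, -9.06611417e-01]))
[-50, 45, 60] [480. -33. 378.] [ 0.033  0.105 -0.112 -0.001  0.001  0.   ]
[-25, 45, 45] [505. -37. 363.] [ 1.667e+00  1.070e-01  2.303e+00 -1.000e-03  1.000e-03  0.000e+00]
```

```bash
python3 -m crank '[[[0.8,0.1,1.2,0,0,0,1],[1.67,0.1,2.3,0,0,0,1],[1.67,0.1,2.3,0,0,0,1],[1.67,0.1,2.3,0,0,0,1]]]'
python3 - <<'E'
from h import *
from cell import read_state,vision
s=read_state(); print(s["time_s"],np.round(s["q"],2),np.round(s["ft_force"],1)); print(now(s))
for ap in ([-25,45,45],[-25,20,46],[-25,0,47],[-25,-20,47],[-25,-36,47]):
    P,Rt=apex_goal(ap,25); print(ap,P.round(),row(s,P,Rt).round(3))
p,d=vision.capture("wrist"); cv2.imwrite(f"pics/wrist3.png",p[:,:,::-1]);
E
```

```text
time_s: 5.55
position: [504.6, -36.9, 362.3]
tool_rot: [3.03, -0.221, 0.671]
ft_force: [-0.3, -0.6, -1.0]
finger_gap: 0.3
5.55 [-0.28  0.67  0.49  2.01 -1.31  0.26 -0.43] [-0.3 -0.6 -1. ]
(array([-25.28053892,  45.01945577,  44.76659611]), array([ 0.42190429,  0.00121142, -0.90663957]))
[-25, 45, 45] [505. -37. 363.] [ 0.022 -0.018 -0.008 -0.001  0.001 -0.001]
[-25, 20, 46] [501. -61. 364.] [ 6.500e-02  2.481e+00 -1.020e-01 -1.000e-03  1.000e-03 -1.000e-03]
[-25, 0, 47] [498. -81. 365.] [ 1.090e-01  4.481e+00 -1.950e-01 -1.000e-03  1.000e-03 -1.000e-03]
[-25, -20, 47] [ 495. -101.  365.] [ 1.100e-01  6.481e+00 -1.980e-01 -1.000e-03  1.000e-03 -1.000e-03]
[-25, -36, 47] [ 493. -117.  365.] [ 1.110e-01  8.081e+00 -2.000e-01 -1.000e-03  1.000e-03 -1.000e-03]
```

View pics/wrist3.png

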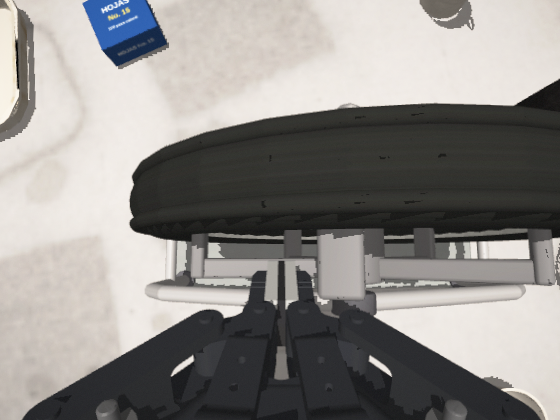

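The wrist picture shows the fingertips at (282,270), just left of the top spoke at (342,262) and in front of the tyre. I'll push right along tool +y.

```bash
python3 -m crank '[[[0,0.8,0,0,0,0,1],[0.03,1.6,-0.05,0,0,0,1],[0.06,2.4,-0.1,0,0,0,1],[0.08,3,-0.13,0,0,0,1],[0.1,3.6,-0.16,0,0,0,1],[0.11,4.2,-0.2,0,0,0,1],[0.11,4.8,-0.2,0,0,0,1],[0.11,5.4,-0.2,0,0,0,1],[0.11,6,-0.2,0,0,0,1],[0.11,6.6,-0.2,0,0,0,1],[0.11,7.2,-0.2,0,0,0,1],[0.11,7.7,-0.2,0,0,0,1],[0.11,8.1,-0.2,0,0,0,1],[0.11,8.1,-0.2,0,0,0,1]]]'
python3 - <<'E'
from h import *
from cell import read_state,vision
s=read_state(); print(s["time_s"],np.round(s["q"],2),np.round(s["ft_force"],1)); print(now(s))
for n in("scene","wrist"):
    c=vision.get_calibration(n); p,d=vision.capture(n); cv2.imwrite(f"pics/{n}4.png",p[:,:,::-1]); C=cloud(c,d)
    T=toW(C.reshape(-1,3)); fit_angle([C])
E
```

```text
time_s: 7.0
position: [492.7, -117.8, 364.8]
tool_rot: [3.029, -0.222, 0.671]
ft_force: [0.8, 0.4, 0.1]
finger_gap: 0.1
7.0 [-0.07  0.66  0.43  2.   -1.32  0.3  -0.25] [0.8 0.4 0.1]
(array([-25.28875851, -36.97544709,  47.24110611]), array([ 4.22137980e-01, -3.20874111e-05, -9.06531590e-01]))
spoke fit (cost,deg mod 72) [(np.float64(1.44), np.float64(52.0)), (np.float64(1.44), np.float64(52.25)), (np.float64(1.45), np.float64(51.75)), (np.float64(1.47), np.float64(52.5))] 175
spoke fit (cost,deg mod 72) [(np.float64(2.75), np.float64(51.5)), (np.float64(2.76), np.float64(51.25)), (np.float64(2.81), np.float64(51.75)), (np.float64(2.81), np.float64(51.0))] 6198
```

View pics/wrist4.png

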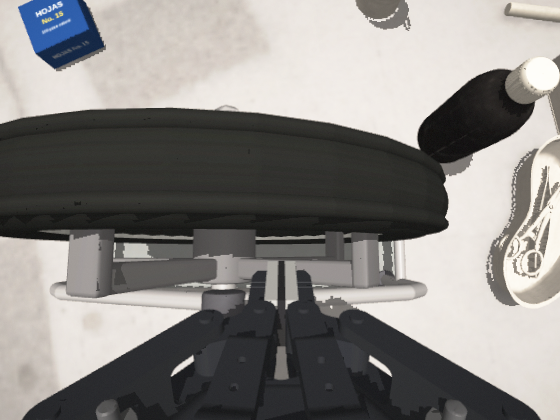

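The pushed spoke is now at about 52° (scene fit), so the wheel has turned about 67°. I'll back off and look.

```bash
python3 -m crank '[[[0,-0.5,0,0,0,0,1],[-1.2,-0.6,-0.8,0,0,0,1],[-2.2,-0.8,-2,0,0,0,1],[-2.8,-2,-3.5,0,0,0,1],[-2.8,-4,-5,0,0,0,1],[-2.8,-5,-6,0,0,0,1],[-2.8,-5,-6,0,0,0,1],[-2.8,-5,-6,0,0,0,1]]]'
python3 - <<'E'
from h import *
from cell import read_state,vision,spotter
s=read_state(); print(s["time_s"],np.round(s["q"],2),np.round(s["ft_force"],1)); print(now(s))
for n in("scene","wrist"):
    c=vision.get_calibration(n); p,d=vision.capture(n); cv2.imwrite(f"pics/{n}5.png",p[:,:,::-1]); C=cloud(c,d)
    fit_angle([C])
    for r in spotter.pinpoint(n,"valve_tip")[:2]:
        th=np.linspace(0,2*np.pi,721); q=proj(c,W([pol(a,64,-4) for a in th])); e=np.hypot(*(q-r["point"]).T); i=e.argmin(); print(n,"valve",np.degrees(th[i]),e[i],r)
E
```

```text
time_s: 7.9
position: [450.1, -60.3, 407.2]
tool_rot: [3.029, -0.22, 0.671]
ft_force: [0.4, 0.1, -0.3]
finger_gap: -0.1
7.9 [-0.29  0.54  0.56  2.11 -1.2   0.3  -0.45] [ 0.4  0.1 -0.3]
(array([-75.71334126,  13.7012198 ,  89.70104894]), array([ 4.22536039e-01, -2.73258043e-05, -9.06346123e-01]))
spoke fit (cost,deg mod 72) [(np.float64(1.27), np.float64(52.0)), (np.float64(1.28), np.float64(51.75)), (np.float64(1.29), np.float64(52.25)), (np.float64(1.31), np.float64(51.5))] 174
scene valve 301.0 0.4918428146192655 {'point': [288.7, 181.5], 'score': 0.7}
spoke fit (cost,deg mod 72) [(np.float64(0.76), np.float64(51.5)), (np.float64(0.78), np.float64(51.75)), (np.float64(0.79), np.float64(51.25)), (np.float64(0.84), np.float64(52.0))] 3600
wrist valve 304.0 0.8741357681433454 {'point': [224.1, 150.6], 'score': 0.57}
```

View pics/wrist5.png

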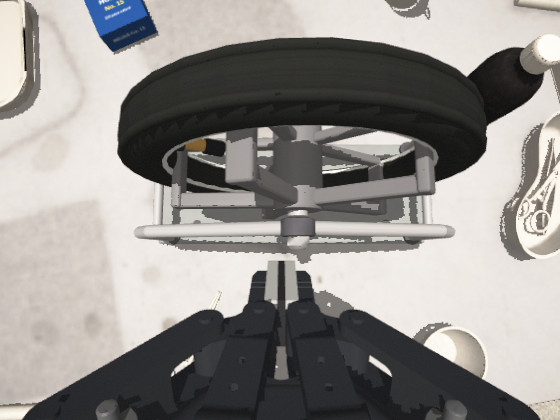

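The valve is at about 303.6° by the spoke fits, and the two network readings give 301° and 304°. That is 0.98 rad from vertical with the fingers off, so the first condition is met. Next is the second push, on the spoke at 339.6°.

Run:
```python
from h import *
from cell import read_state
s=read_state(); print(now(s)[0])
for ap in ([-75,50,70],[-60,50,50],[-27,50,36],[-27,30,41],[-27,10,47],[-27,-5,51],[-27,-18.5,55]):
    P,Rt=apex_goal(ap,25); print(ap,P.round(),row(s,P,Rt).round(3))
```

```text
[-75.85782316  12.75505193  89.47333919]
[-75, 50, 70] [456. -25. 388.] [-7.660e-01 -3.711e+00  1.800e+00  1.000e-03  1.000e-03 -2.000e-03]
[-60, 50, 50] [471. -27. 368.] [-2.500e-01 -3.714e+00  4.246e+00  1.000e-03  1.000e-03 -2.000e-03]
[-27, 50, 36] [504. -31. 354.] [ 2.152e+00 -3.720e+00  6.908e+00  1.000e-03  1.000e-03 -2.000e-03]
[-27, 30, 41] [501. -51. 359.] [ 2.367e+00 -1.720e+00  6.456e+00  1.000e-03  1.000e-03 -2.000e-03]
[-27, 10, 47] [498. -71. 365.] [ 2.624e+00  2.800e-01  5.913e+00  1.000e-03  1.000e-03 -2.000e-03]
[-27, -5, 51] [496. -86. 369.] [ 2.796e+00  1.780e+00  5.551e+00  1.000e-03  1.000e-03 -2.000e-03]
[-27, -18.5, 55] [494. -99. 373.] [ 2.967e+00  3.129e+00  5.190e+00  1.000e-03  1.000e-03 -2.000e-03]
```

```bash
python3 -m crank '[[[-0.4,-2,0.9,0,0,0,1],[-0.77,-3.7,1.8,0,0,0,1],[-0.77,-3.7,1.8,0,0,0,1],[-0.5,-3.7,3,0,0,0,1],[-0.25,-3.7,4.2,0,0,0,1],[-0.25,-3.7,4.2,0,0,0,1]]]'
python3 - <<'E'
from h import *
from cell import read_state,vision
s=read_state(); print(s["time_s"],np.round(s["q"],2)); print(now(s))
for ap in ([-27,50,36],[-27,30,41],[-27,10,47],[-27,-5,51],[-27,-18.5,55]):
    P,Rt=apex_goal(ap,25); print(ap,P.round(),row(s,P,Rt).round(3))
p,d=vision.capture("wrist"); cv2.imwrite(f"pics/wrist6.png",p[:,:,::-1]);
E
```

```text
time_s: 8.7
position: [471.0, -27.9, 367.3]
tool_rot: [3.028, -0.226, 0.669]
ft_force: [-0.7, 0.5, 0.4]
finger_gap: -0.1
8.7 [-0.22  0.6   0.33  2.11 -1.4   0.13 -0.34]
(array([-60.0046351 ,  48.47175046,  49.62682284]), array([ 0.42109324, -0.00151686, -0.90701609]))
[-27, 50, 36] [504. -31. 354.] [ 2.390e+00 -1.350e-01  2.627e+00  2.000e-03  2.000e-03 -4.000e-03]
[-27, 30, 41] [501. -51. 359.] [ 2.608e+00  1.865e+00  2.177e+00  2.000e-03  2.000e-03 -4.000e-03]
[-27, 10, 47] [498. -71. 365.] [ 2.868e+00  3.865e+00  1.636e+00  2.000e-03  2.000e-03 -4.000e-03]
[-27, -5, 51] [496. -86. 369.] [ 3.041e+00  5.365e+00  1.275e+00  2.000e-03  2.000e-03 -4.000e-03]
[-27, -18.5, 55] [494. -99. 373.] [ 3.214e+00  6.715e+00  9.140e-01  2.000e-03  2.000e-03 -4.000e-03]
```

View pics/wrist6.png

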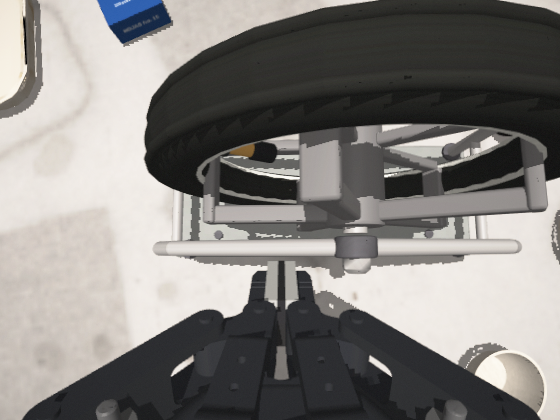

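The fingers at (282,265) sit between the left spoke and the top spoke, whose left side is near column 300. The valve at (255,152) is well behind them. I'll insert and push.

```bash
python3 -m crank '[[[1.2,-0.13,1.3,0,0,0,1],[2.39,-0.13,2.63,0,0,0,1],[2.39,-0.13,2.63,0,0,0,1],[2.45,0.5,2.5,0,0,0,1],[2.53,1.2,2.33,0,0,0,1],[2.61,1.87,2.18,0,0,0,1],[2.69,2.5,2,0,0,0,1],[2.77,3.1,1.85,0,0,0,1],[2.87,3.87,1.64,0,0,0,1],[2.94,4.5,1.48,0,0,0,1],[3,5,1.37,0,0,0,1],[3.04,5.4,1.27,0,0,0,1],[3.1,5.8,1.15,0,0,0,1],[3.16,6.3,1.03,0,0,0,1],[3.21,6.7,0.91,0,0,0,1],[3.21,6.7,0.91,0,0,0,1]]]'
python3 - <<'E'
from h import *
from cell import read_state,vision,spotter
s=read_state(); print(s["time_s"],np.round(s["q"],2),np.round(s["ft_force"],1)); print(now(s))
for n in("scene","wrist"):
    c=vision.get_calibration(n); p,d=vision.capture(n); cv2.imwrite(f"pics/{n}7.png",p[:,:,::-1]); C=cloud(c,d)
    fit_angle([C])
    for r in spotter.pinpoint(n,"valve_tip")[:2]:
        th=np.linspace(0,2*np.pi,721); q=proj(c,W([pol(a,64,-4) for a in th])); e=np.hypot(*(q-r["point"]).T); i=e.argmin(); print(n,"valve",np.degrees(th[i]),e[i],r)
E
```

```text
time_s: 10.35
position: [493.1, -99.8, 373.3]
tool_rot: [3.027, -0.228, 0.67]
ft_force: [-0.0, 0.2, 0.0]
finger_gap: -0.4
10.35 [-0.12  0.64  0.45  2.   -1.25  0.3  -0.36] [-0.   0.2  0. ]
(array([-27.58726898, -19.61438706,  55.70514637]), array([ 0.421745  , -0.00256336, -0.90671086]))
spoke fit (cost,deg mod 72) [(np.float64(1.44), np.float64(33.5)), (np.float64(1.45), np.float64(33.25)), (np.float64(1.45), np.float64(33.75)), (np.float64(1.47), np.float64(33.0))] 209
scene valve 1.0 1.1662412942206708 {'point': [304.8, 167.4], 'score': 0.56}
spoke fit (cost,deg mod 72) [(np.float64(2.63), np.float64(33.0)), (np.float64(2.64), np.float64(33.25)), (np.float64(2.68), np.float64(32.75)), (np.float64(2.72), np.float64(33.5))] 5565
```

View pics/wrist7.png

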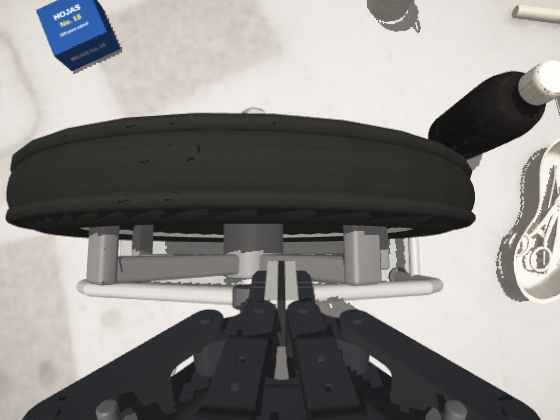

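The spoke is at 33.3°, which puts the valve at about -2.7°. That is already within tolerance, but I'll nudge 3 mm more and then back out.

```bash
python3 -m crank '[[[0,0.15,0,0,0,0,1],[0,0.3,0,0,0,0,1],[0,0.3,0,0,0,0,1],[0,-0.2,0,0,0,0,1],[-1.4,-0.3,-0.7,0,0,0,1],[-3,-0.3,-1.5,0,0,0,1],[-4,-0.3,-3.5,0,0,0,1],[-5,-0.3,-6,0,0,0,1],[-5,-0.3,-8,0,0,0,1],[-5,-0.3,-8,0,0,0,1]]]'
python3 - <<'E'
from h import *
from cell import read_state,vision,spotter
s=read_state(); print(s["time_s"],np.round(s["q"],2),np.round(s["ft_force"],1)); print(now(s))
for n in("scene","top","wrist"):
    c=vision.get_calibration(n); p,d=vision.capture(n); cv2.imwrite(f"pics/{n}8.png",p[:,:,::-1]); C=cloud(c,d)
    fit_angle([C])
    for r in spotter.pinpoint(n,"valve_tip")[:2]:
        th=np.linspace(0,2*np.pi,721); q=proj(c,W([pol(a,64,-4) for a in th])); e=np.hypot(*(q-r["point"]).T); i=e.argmin(); print(n,"valve",np.degrees(th[i]),e[i],r)
E
```

```text
time_s: 11.55
position: [415.0, -84.0, 426.1]
tool_rot: [3.027, -0.226, 0.673]
ft_force: [1.1, 0.8, -0.2]
finger_gap: -0.1
11.55 [-0.24  0.46  0.57  2.16 -1.14  0.3  -0.43] [ 1.1  0.8 -0.2]
(array([-106.88826249,  -15.06102281,  108.65313333]), array([ 0.42343005, -0.00150935, -0.90592754]))
spoke fit (cost,deg mod 72) [(np.float64(1.38), np.float64(34.75)), (np.float64(1.39), np.float64(35.0)), (np.float64(1.39), np.float64(34.5)), (np.float64(1.41), np.float64(35.25))] 282
scene valve 2.5 0.3416164774515827 {'point': [304.7, 165.8], 'score': 0.91}
spoke fit (cost,deg mod 72) [(np.float64(1.02), np.float64(34.75)), (np.float64(1.03), np.float64(35.0)), (np.float64(1.05), np.float64(34.5)), (np.float64(1.08), np.float64(35.25))] 217
top valve 3.5 1.9840393850079718 {'point': [333.3, 198.6], 'score': 0.75}
spoke fit (cost,deg mod 72) [(np.float64(0.73), np.float64(34.5)), (np.float64(0.73), np.float64(34.75)), (np.float64(0.79), np.float64(35.0)), (np.float64(0.8), np.float64(34.25))] 3415
wrist valve 359.0 0.29150919894917493 {'point': [257.3, 99.8], 'score': 0.57}
```

View pics/wrist8.png

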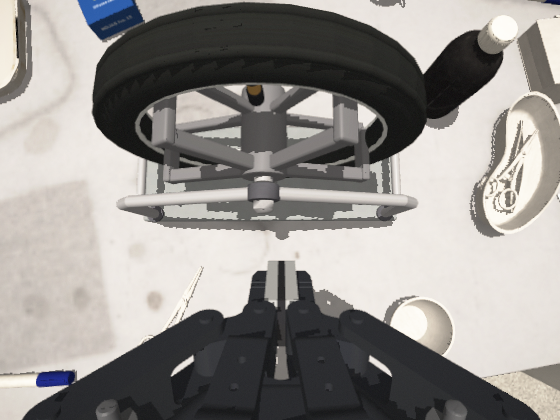

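View pics/scene8.png

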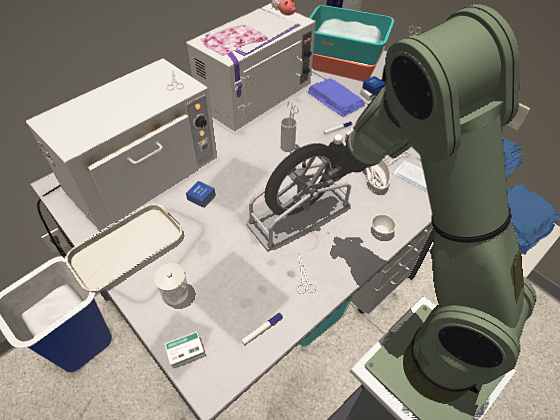

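The valve, orange at (254,95) in the wrist picture, hangs from the top of the rim directly above the hub at (262,135). The spokes lie symmetrically at about 35° either side. The fingers are about 65 mm in front of the wheel, and the loose things look unmoved.

```bash
python3 -m crank '[[[0,0,-1,0,0,0,1],[0,0,-1,0,0,0,1],[0,0,-1,0,0,0,1]]]'; python3 -c "
from cell import env
print(env.job_done())"
```

```text
time_s: 12.15
position: [411.8, -83.7, 432.7]
tool_rot: [3.028, -0.226, 0.668]
ft_force: [-0.6, 0.3, -0.8]
finger_gap: -0.3
the job is handed in; nothing more can be done
None
```

I turned the wheel clockwise with two spoke pushes across the top, and the valve now stands at twelve o'clock to within about 1.2° (0.02 rad). I handed the job in at about 12 s of the 51 s allowed; no verdict was reported.

- **First push:** the wheel turned about 66° and stopped with the valve 0.98 rad from vertical. I came fully off the wheel before the second push, so that condition is met by my measurements.
- **Second push:** this took the valve to about -2.7°. After a 3 mm nudge in the same push, I backed the shut fingers out to clear air.
- **Last checks:** the spoke fits from all three cameras agree, putting the valve at about -1.2°. The networks' direct readings of the valve tip scatter slightly more, at +2.5°, +3.5° and -1°, all inside the 7° limit.
- **Contact:** force readings stayed at noise level, about 1 N. I planned the moves to stay about 8 mm or more off the tyre and about 15 mm off the valve stem, and saw no contact.
- **Loose things:** they looked unmoved in the pictures, but I did not measure them again.
- **Tilt:** the first approach at 45° ran into joint 6's limit, so I worked at 25° instead.

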